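# Close the tube clamp on a display rail

## Task

On the shop counter a steel rail lies in an open tube clamp on a marble stand. Swing the clamp's hinged half over the rail and press down on its ear with 10 to 15 N until it bears firmly on the rail, then swing the bolt up into the slot, over the rollers, until its sprung nut has dropped onto the ear and the bolt stands fully upright against its stop. Never push on the clamp or the rail with more than 22 N, and leave the stoneware beside it where it stands.

Things in the scene. Friction and masses are not known exactly. Their poses are not given: they have to be found in the camera images.
- clamp_middle (a point): Middle of the clamp, 95 mm above the counter, on a fixed marble stand (300 x 200 x 20 mm). Axes of the stand: x along the rail (42 mm dark steel tube, 356 mm long), y across it from the hinge side to the bolt side, z up. Two dark cradles 64 mm wide hold the rail at x = +-120 mm.
- cap_hinge (a point): Centre of the hinge pin of the hinged half, fixed to the stand at y = -33 mm from clamp_middle; axes as the stand, the pin lies along x.
- hinged_half (a joint): Angle of the hinged half in rad: 0 = its ear level, 1.57 = ear straight up, more = leaning back away from the rail (limit 2.3). The hinge is stiff (2 to 3 N at the ear): the half stays where it is left. It bears on the rail at an angle between about -0.02 and 0.1 that differs from start to start (the rail lies on packing of unknown thickness): go by feel.
- ear_seat (a point): Middle of the slot on top of the ear, where the nut must sit, 81 mm (y) and 8 mm (z) from the hinge pin. Axes of the steel hinged half: x along its pin, y from pin to ear, z its outer side. It is an arch of 31.5 mm outer radius about y = 33 mm, then a flat forked ear at y = 61 to 90 mm, 8 mm thick, 42 mm wide: two 15 mm tines with a 12 mm slot between, open at the end.
- ear_lip (a point): Midway between the tops of the two small brass rollers (10 mm thick, free to turn) that cross the ends of the tines, 96 mm (y) from the hinge pin; they stand 2 mm proud of the ear and keep the nut in. Axes of the hinged half.
- bolt_pivot (a point): Centre of the swing bolt's pivot pin, fixed to the stand at y = +48 mm and 65 mm below clamp_middle; axes as the stand.
- bolt (a joint): Angle of the swing bolt about its pivot in rad: 0 = upright in the slot (a firm stop), growing as it leans outwards to +y of the stand (limit 1.4). Stiff, stays where it is left. Swinging it in, the nut meets the rollers at about 0.5 and rides over them (about 4 to 15 N at the free end), drops between them and the arch at about 0.1 and must then be pushed on to the stop.
- bolt_tip (a point): Free end of the swing bolt, 138 mm from its pivot; z along the bolt, outwards. The bolt is 10 mm thick; the 49 mm next to this end are bare thread while the nut is down, at least 33 mm while it is lifted over the rollers; pushing on the nut itself keeps it from rising.
- nut_base (a point): Round steel nut on the bolt, 40 mm across and 18 mm high, its lower 9 mm a shallow cone with a blunt tip, sprung towards the pivot (6 N at rest, 0.25 N per mm); it can slide 22 mm outwards along the bolt. This point is the centre of its underside, 71 mm from the pivot when at rest; z along the bolt, outwards.
- goblet_centre (a point): Centre of a beige stone goblet, 95 mm tall, 80 mm across: a bystander.
- jar_centre (a point): Centre of a marble jar with a wooden lid, 84 mm tall, 66 mm across: a bystander.
- bowl_centre (a point): Centre of a small terracotta bowl, 45 mm tall, 90 mm across: a bystander.

How it is judged (in metres and radians):
On the way, in this order (a step that is already met when the one before it is completed fails the run):
1. the hinged half is pressed down on the rail (it bears on it with more than 15 N) while the bolt is still out (contact force between hinged_half and rail above 15 N and value of joint bolt above 0.5 rad), for 0.2 s.
2. the bolt is upright in the slot with its nut down on the ear (value of joint bolt below 0.05 rad and contact force between nut and hinged_half above 3 N and z of nut_base in the frame of ear_seat between -0.004 and 0.002 m), for 0.2 s.
At the end, for the whole second after the job is handed in: The bolt stands within 0.05 rad of upright, at rest; the nut sits on the ear inside the rollers (its underside from 4 mm below to 2 mm above the seat point) and presses on it with more than 3 N; the hinged half bears on the rail with more than 8 N (all of step 2 and contact force between hinged_half and rail above 8 N and velocity of joint bolt below 0.05 rad/s); the robot touches nothing.
It fails at once if the clamp or the rail is pushed with more than 22 N (contact force between the fingers and stand above 22 N or contact force between the fingers and rail above 22 N).
It fails at once if the stoneware is disturbed (moved more than 15 mm) (distance of any of goblet_centre, jar_centre, bowl_centre from where it was at the start of the episode above 0.015 m).
It also fails if it takes over 72 s, if anything falls off the work surface, if the arm or the gripper's body presses on something with over 40 N, if the wrist force passes 120 N, or if a joint passes its speed limit or range.

## Robot

A 6-joint arm with a two-finger parallel gripper is mounted at the origin on the work surface. World frame = base frame: x ahead of the robot, y to its left, z up, the work surface at z = 0. Lengths are in m, angles in degrees, forces in N, time in s.
With the tool pointing down it reaches from about 0.275 to 0.75 m from the base axis. Payload 10.2 kg.
Tool frame: the origin (TCP) lies on the centre line of the jaws, within the pads' length; the fingertips stand 14 mm ahead of it and the grasp point (between the pads) lies 5 mm behind it (r.tip_reach is the distance from the TCP to the fingertips, in m); z points along the fingers, y is the line along which they close (so a half turn about z gives the same grasp; the last joint's range is limited). The gripper opens to 88 mm and grips with 3 to 60 N. Pads are 18 mm wide; open, the fingers measure 123 mm over their backs; the gripper's body (75 mm by 187 mm) begins 45 mm behind the grasp point.
Start: joints at [-82.873, 17.928, 85.812, -0, 76.261, -12.8], TCP at [0.179, -0.494, 0.253] pointing down, gripper open.
Joint ranges: [-168.41, 168.41], [-55.51, 124.54], [10.69, 146.95], [-70.63, 250.63], [1, 178], [-165.06, 165.06]. Speed limits (degrees/s): [136.94, 136.94, 172.46, 180, 180, 180].

## Interface

Orientations are given as a 3x3 rotation matrix whose columns are the frame's x, y, z axes.
In Python, from bench import r gives the robot as it stands.
- The arm moves only by the tool play_rows, never from a script. Its argument "rows" is text: rows parted by semicolons, each of 5 numbers parted by spaces: the closure, from -1 (fully open) to 1 (shut), then the shift along the tool's x, y, z each as a share of 0.15 m, from -1 to 1, then the turn about the tool's z as a share of 2 pi rad, from -1 to 1. In form: hand dx dy dz turn; .... A call has 1 to 5 rows; each row is the pose to reach, as a shift and turn from the pose commanded when the call began, along the tool's axes at that moment, turning the shorter way round; what a row does not reach only later rows make up. A row lasts 1/12 s, in which the tool goes at most 41.7 mm and 7.16 degrees, less where a joint would pass 70% of its speed; a pose out of reach is approached as far as the arm can. A call with a number of a shift or a turn outside -1 to 1 is refused whole. A call with a gripper value outside its range is refused whole. The fingers move at their own pace and stop on an object; "grip_force" is the grip in N (left out, the last holds). Time passes only in rows, so rows that repeat a pose let the fingers close. It gives the time, the measured TCP pose, the force, the opening and the grip force at its end, in the units of the state.
- r.sense(): the state, without advancing time (a new reading comes with each control period).
- r.grab_frame(name): name is "scene" or "top" or "wrist"; returns a dict with "pixels" (400x640x3 uint8, blue, green, red), "vfov" (degrees; the focal length in pixels is half the picture's height over the tangent of half this angle, whatever the lens; pixels are square), "cx", "cy" (the principal point, pixels), "R" (3x3) and "t" (3): a world point X has camera coordinates R X + t. Camera axes: x right, y down, z forward; pixel columns grow to the right and rows downward; lengths in m; the calibration is good to about 2 mm. The wrist camera is an equidistant fisheye: a pixel r from the principal point sees the ray r / f radians off the axis. A picture is of the moment at which its call begins. There is no depth.
- r.sign_off(): hands the job in; it is judged then, once.
Trained networks look in the newest picture that a camera, given by its name, has taken for a name from the list of things; names that differ only in an ending like _2 or _b are one class to them, and where a whole thing is asked for, a point or a joint stands for the part that bears it (a point fixed in the world has none). Each returns a list of dicts, best first, with "conf" (0 to 1); they miss things now and then, are a little off and sometimes report something else, mostly with a low value. They report only what shows in the picture. A call takes as long as a camera call.
- r.look_for(camera, query): "rect" ([left, top, right, bottom] in pixels, round what is visible of it).
The state is a dict: "t": time; "joint_pos": joint angles; "dq": joint speeds; "effort": joint torques, N m; "position": TCP position; "ee_rot": TCP orientation; "force": force on the tool from outside, world axes, zero at the start; "ft_torque": the same for the moment, N m; "width": finger opening in m; "finger_force": force on a finger pad.
Only numpy, scipy, OpenCV 4.12 (cv2) and the standard library are available. Lean on these libraries where they do the work, as an engineer would, in place of code of your own. Each camera call takes 0.05 s, during which the arm holds its last target. There are 200 camera calls.

## Working session

There is one attempt and no reset: what is moved stays moved. The work goes in short steps, Python scripts to look and compute and a tool call to move; the robot and the scene stay as the last step left them, time stands still between calls to the robot, and variables do not carry over. Pictures are saved under pics/ and viewed, at most 10 in all, crops included, and the job is handed in when it is done.

Besides the shell and the picture viewer there is one more tool, called after "Call:" as name(argument=value, ...), one argument or row to a line, values as JSON. play_rows: Moves the arm, as the interface text tells. Its arguments: {"type":"object","properties":{"rows":{"type":"string"},"grip_force":{"type":"number"}},"required":["rows"]}

```bash
mkdir -p pics; ls; python3 - <<'E'
from bench import r
import cv2,numpy as np
np.set_printoptions(precision=4,suppress=True)
s=r.sense();print(s['t'],s['position'],s['ee_rot'],s['force'],s['width'])
for c in ['scene','top']:
    f=r.grab_frame(c);cv2.imwrite(f'pics/{c}0.png',f['pixels']);print(c,f['vfov'],f['cx'],f['cy'],np.array(f['R']).tolist(),f['t'])
    for q in ['clamp_middle','hinged_half','bolt','bolt_tip','nut_base','ear_seat','ear_lip','cap_hinge','bolt_pivot','goblet_centre','jar_centre','bowl_centre']:
        print(q,[(round(d['conf'],2),np.round(d['rect']).tolist()) for d in r.look_for(c,q)[:2]])
E
```

```text
pics
0.0 [ 0.1789 -0.4933  0.2522] [[ 0.9401  0.3408 -0.0002]
 [ 0.3408 -0.9401  0.0012]
 [ 0.0003 -0.0012 -1.    ]] [-0.0518 -1.3235  0.543 ] 0.08842507100361176
scene 49.35279025266498 326.16130870540337 194.62552672647783 [[-0.2996676513964931, 0.9539633695771467, -0.012376922538613411], [0.7627373528133757, 0.23176478574333853, -0.6037522792607818], [-0.573089023913174, -0.1903653686844362, -0.7970759042123183]] [ 0.1558 -0.35    1.3791]
clamp_middle [(0.8, [192.0, 145.0, 330.0, 277.0])]
hinged_half [(0.96, [220.0, 146.0, 255.0, 188.0]), (0.51, [168.0, 192.0, 200.0, 222.0])]
bolt [(0.61, [277.0, 205.0, 317.0, 226.0])]
bolt_tip [(0.81, [277.0, 209.0, 319.0, 225.0])]
nut_base [(0.68, [296.0, 207.0, 308.0, 224.0])]
ear_seat [(0.93, [218.0, 145.0, 255.0, 188.0])]
ear_lip [(0.96, [222.0, 144.0, 255.0, 186.0])]
cap_hinge [(0.61, [194.0, 141.0, 332.0, 276.0])]
bolt_pivot [(0.8, [191.0, 144.0, 331.0, 276.0])]
goblet_centre [(0.67, [206.0, 134.0, 242.0, 171.0])]
jar_centre [(0.87, [168.0, 190.0, 200.0, 225.0])]
bowl_centre [(0.6, [297.0, 256.0, 343.0, 294.0])]
top 47.060925105478645 312.7
[... 301 characters left out ...]
81.0]), (0.34, [393.0, 207.0, 431.0, 231.0])]
hinged_half [(0.62, [394.0, 207.0, 429.0, 229.0])]
bolt [(0.58, [319.0, 185.0, 366.0, 207.0]), (0.48, [394.0, 207.0, 428.0, 230.0])]
bolt_tip [(0.91, [317.0, 189.0, 364.0, 209.0]), (0.67, [396.0, 208.0, 426.0, 229.0])]
nut_base [(0.45, [328.0, 187.0, 338.0, 206.0])]
ear_seat [(0.76, [392.0, 208.0, 431.0, 234.0]), (0.44, [317.0, 184.0, 366.0, 208.0])]
ear_lip [(0.72, [396.0, 206.0, 429.0, 230.0])]
cap_hinge [(0.71, [316.0, 143.0, 434.0, 278.0])]
bolt_pivot [(0.56, [316.0, 147.0, 432.0, 282.0])]
goblet_centre [(0.88, [420.0, 245.0, 463.0, 274.0])]
jar_centre []
bowl_centre [(0.65, [284.0, 134.0, 320.0, 168.0]), (0.57, [393.0, 209.0, 427.0, 227.0])]
```

```bash
python3 - <<'E'
import cv2
a=cv2.imread('pics/scene0.png')[120:310,150:370];b=cv2.imread('pics/top0.png')[110:310,270:490]
cv2.imwrite('pics/s1.png',cv2.resize(a,None,fx=3.5,fy=3,interpolation=2)[:, :]) 
cv2.imwrite('pics/s1.png',cv2.resize(a,None,fx=3,fy=3,interpolation=2))
cv2.imwrite('pics/t1.png',cv2.resize(b,None,fx=3,fy=3,interpolation=2))
E
```

```text
(no output)
```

View pics/s1.png

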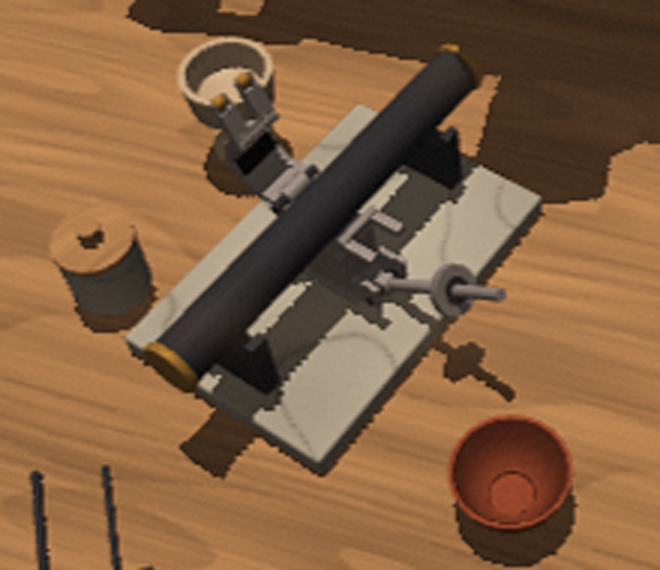

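View pics/t1.png

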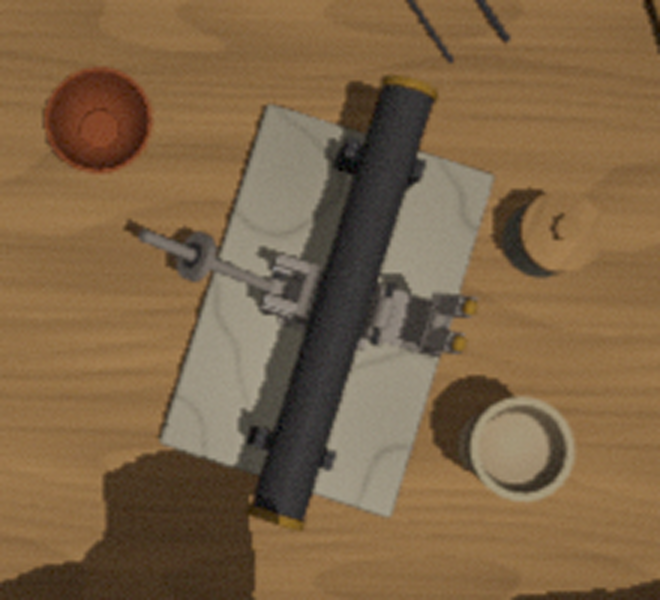

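```bash
cat > h.py <<'E'
import numpy as np, cv2
from scipy.optimize import least_squares
def proj(f,X):
    R=np.array(f['R']);X=np.atleast_2d(X)@R.T+np.array(f['t']);F=200/np.tan(np.radians(f['vfov'])/2)
    return np.c_[f['cx']+F*X[:,0]/X[:,2],f['cy']+F*X[:,1]/X[:,2]]
def W(p,X): # stand frame (origin clamp_middle, z from there) -> world
    c,s=np.cos(p[2]),np.sin(p[2]);X=np.atleast_2d(X)
    return np.c_[p[0]+c*X[:,0]-s*X[:,1],p[1]+s*X[:,0]+c*X[:,1],0.095+X[:,2]]
def half(a,y,z,x=0): return [x,-.033+y*np.cos(a)-z*np.sin(a),y*np.sin(a)+z*np.cos(a)]
def boltp(b,d,x=0): return [x,.048+d*np.sin(b),-.065+d*np.cos(b)]
E
python3 - <<'E'
from bench import r
from h import *
np.set_printoptions(precision=4,suppress=True)
T=r.grab_frame('top');S=r.grab_frame('scene')
tc=lambda a:np.array(a)/3+[270,110]
sc=lambda a:np.array(a)/3+[150,120]
C=[[.15,.1,-.075],[.15,-.1,-.075],[-.15,-.1,-.075],[-.15,.1,-.075]]
ot=tc([[268,105],[493,175],[392,513],[162,438]]); os_=sc([[542,203],[360,107],[128,342],[322,462]])
# scene corners: identify
def model(p):
    t=proj(T,W(p,C));q=proj(S,W(p,C))
    tip=W(p,[boltp(p[4],.138),boltp(p[4],.080)]); lip=W(p,[half(p[3],.096,.003,.0135),half(p[3],.096,.003,-.0135)])
    return t,q,proj(T,tip),proj(S,tip),proj(T,lip),proj(S,lip)
p0=[.47,-.03-.04,-.29,2.0,1.0]
print(proj(S,W(p0,C)))
def res(p):
    t,q,a,b,c,d=model(p)
    # scene: match each predicted to nearest observed
    D=np.linalg.norm(q[:,None]-os_[None],axis=2);m=D.argmin(1)
    return np.r_[(t-ot).ravel(),(q-os_[m]).ravel(),(a-tc([[133,227],[195,257]])).ravel(),(b-sc([[503,294],[453,290]])).ravel(),
     (c.mean(0)-tc([463,324])),(d.mean(0)-sc([231,91]))]
o=least_squares(res,p0,loss='soft_l1');print(o.x,o.cost);print(res(o.x).reshape(-1,2)*3)
E
```

```text
[[302.9549 248.6394]
 [236.8972 209.235 ]
 [307.9309 136.0719]
 [369.729  165.9569]]
[ 0.5638 -0.1461 -0.2812  2.036   0.9853] 13.740582114692284
[[-3.9778 -4.9757]
 [-0.467  -3.3959]
 [-3.0793  4.1444]
 [-6.0011  4.3309]
 [-1.0237  3.9586]
 [-5.0703 -2.5731]
 [-1.6071 -4.8025]
 [ 2.2843 -5.9569]
 [ 5.988   7.0388]
 [ 1.8679  0.3033]
 [ 0.5094  2.9503]
 [-1.2836  1.6522]
 [-0.0641  0.2207]
 [-0.0639  2.8473]]
```

Call:
play_rows(
  rows="1 0.917 -0.228 0 0;1 0.917 -0.228 0 0;1 0.917 -0.228 0 0;1 0.917 -0.228 0 0",
  grip_force=20,
)

```text
t: 1.73
position: [0.2995, -0.4119, 0.2529]
ee_rot: [[0.939, 0.343, 0.001], [0.343, -0.939, 0.0], [0.001, -0.0, -1.0]]
force: [0.1, -0.8, -0.5]
width: 0.0637
finger_force: 0.0
```

Call:
play_rows(
  rows="1 0.917 -0.228 0 0;1 0.917 -0.228 0 0;1 0.917 -0.228 0 0;1 0.917 -0.228 0 0",
)

```text
t: 2.07
position: [0.4172, -0.3326, 0.2528]
ee_rot: [[0.939, 0.344, 0.001], [0.344, -0.939, 0.0], [0.001, -0.0, -1.0]]
force: [-0.5, 1.1, -0.3]
width: 0.0368
finger_force: 0.0
```

Call:
play_rows(
  rows="1 0.917 -0.228 0 0;1 0.917 -0.228 0 0;1 0.917 -0.228 0 0;1 0.917 -0.228 0 0",
)

```text
t: 2.4
position: [0.5349, -0.2533, 0.2525]
ee_rot: [[0.939, 0.344, 0.001], [0.344, -0.939, 0.001], [0.001, -0.0, -1.0]]
force: [-0.1, -0.1, -0.2]
width: 0.0099
finger_force: 0.0
```

Call:
play_rows(
  rows="1 0 0 0 -0.15;1 0 0 0 -0.15;1 0 0 0 -0.15;1 0 0 0 -0.15;1 0 0 0 -0.15",
)

```text
t: 2.82
position: [0.5319, -0.2564, 0.2526]
ee_rot: [[0.558, 0.83, -0.0], [0.83, -0.558, 0.0], [-0.0, -0.0, -1.0]]
force: [-0.7, 0.4, 0.4]
width: 0.0005
finger_force: 0.0
```

Call:
play_rows(
  rows="1 0 0 0 -0.051;1 0 0 0 -0.051;1 0 0 0 -0.051;1 0 0 0 -0.051;1 0 0 0 -0.051",
)

```text
t: 3.23
position: [0.5319, -0.2565, 0.2527]
ee_rot: [[0.276, 0.961, -0.0], [0.961, -0.276, 0.0], [0.0, -0.0, -1.0]]
force: [0.2, 0.2, 0.4]
width: 0.0004
finger_force: 0.0
```

```bash
cat >> h.py <<'E'
P=[.5638,-.1461,-.2812]
def st(s):
    c,q=np.cos(P[2]),np.sin(P[2]);d=np.array(s['position'])[:2]-P[:2]
    R=np.array(s['ee_rot']);F=np.array(s['force'])
    np.set_printoptions(precision=4,suppress=True)
    print('t',round(s['t'],2),'stand x,y,tipz',np.round([c*d[0]+q*d[1],-q*d[0]+c*d[1],s['position'][2]-.014],4),'toolx yaw',np.degrees(np.arctan2(R[1,0],R[0,0])).round(2),'want',73.89,'F stand',np.round([c*F[0]+q*F[1],-q*F[0]+c*F[1],F[2]],2),s['width'])
E
python3 - <<'E'
from bench import r
from h import *
s=r.sense();st(s)
f=r.grab_frame('wrist');cv2.imwrite('pics/w1.png',f['pixels'])
T=r.grab_frame('top');cv2.imwrite('pics/t2.png',cv2.resize(T['pixels'][110:310,270:490],None,fx=3,fy=3,interpolation=2))
E
```

```text
t 3.23 stand x,y,tipz [-0.     -0.1149  0.2387] toolx yaw 73.96 want 73.89 F stand [0.1  0.27 0.39] 0.00042425396786521005
```

View pics/w1.png

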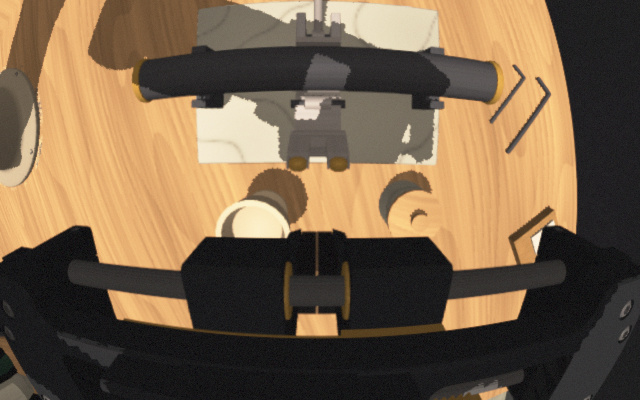

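Call:
play_rows(
  rows="1 0 0 0.25 0;1 0 0 0.45 0;1 0 0 0.58 0;1 0 0 0.58 0",
)

```text
t: 3.67
position: [0.5304, -0.2554, 0.1616]
ee_rot: [[0.275, 0.961, -0.006], [0.961, -0.275, 0.004], [0.003, -0.007, -1.0]]
force: [-0.8, -0.0, -0.3]
width: 0.0005
finger_force: 0.0
```

Call:
play_rows(
  rows="1 0.06 0 0 0;1 0.11 0 0 0;1 0.16 0 0 0;1 0.2 0 0 0;1 0.23 0 0 0",
)

```text
t: 4.08
position: [0.5421, -0.2228, 0.1669]
ee_rot: [[0.274, 0.962, 0.002], [0.962, -0.274, -0.002], [-0.001, 0.003, -1.0]]
force: [1.4, -2.3, -0.2]
width: 0.0003
finger_force: 1.3
```

```bash
python3 - <<'E'
from bench import r
from h import *
st(r.sense())
E
```

```text
t 4.08 stand x,y,tipz [ 0.0005 -0.0797  0.1529] toolx yaw 74.12 want 73.89 F stand [ 2.   -1.83 -0.17] 0.00026702776367224407
```

Call:
play_rows(
  rows="1 0.04 0 -0.06 0;1 0.08 0 -0.11 0;1 0.12 0 -0.15 0;1 0.16 0 -0.18 0;1 0.2 0 -0.18 0",
)

```text
t: 4.5
position: [0.5499, -0.194, 0.194]
ee_rot: [[0.274, 0.962, 0.001], [0.962, -0.274, -0.001], [-0.0, 0.001, -1.0]]
force: [-1.3, -1.2, 0.3]
width: 0.0004
finger_force: 1.0
```

Call:
play_rows(
  rows="1 0.05 0 0 0;1 0.1 0 0 0;1 0.15 0 0.01 0;1 0.19 0 0.015 0;1 0.21 0 0.02 0",
)

```text
t: 4.92
position: [0.5583, -0.1631, 0.1893]
ee_rot: [[0.273, 0.962, -0.001], [0.962, -0.273, 0.0], [0.0, -0.001, -1.0]]
force: [-0.6, -2.1, -1.2]
width: 0.0001
finger_force: 0.8
```

```bash
python3 - <<'E'
from bench import r
from h import *
st(r.sense())
E
```

```text
t 4.92 stand x,y,tipz [-0.0005 -0.0179  0.1753] toolx yaw 74.14 want 73.89 F stand [ 0.   -2.15 -1.16] 0.00013048920074493745
```

Call:
play_rows(
  rows="1 0.07 0 0.02 0;1 0.13 0 0.045 0;1 0.19 0 0.085 0;1 0.235 0 0.125 0;1 0.277 0 0.171 0",
)

```text
t: 5.33
position: [0.5699, -0.1232, 0.1634]
ee_rot: [[0.274, 0.962, 0.0], [0.962, -0.274, 0.0], [0.0, 0.0, -1.0]]
force: [0.1, -1.9, 0.7]
width: 0.0005
finger_force: 0.5
```

Call:
play_rows(
  rows="1 0.03 0 0.04 0;1 0.06 0 0.085 0;1 0.08 0 0.125 0;1 0.1 0 0.165 0;1 0.107 0 0.19 0",
)

```text
t: 5.75
position: [0.5739, -0.1083, 0.1347]
ee_rot: [[0.274, 0.962, -0.001], [0.962, -0.274, 0.001], [0.0, -0.001, -1.0]]
force: [0.1, 0.3, 0.9]
width: 0.0006
finger_force: 0.4
```

```bash
python3 - <<'E'
from bench import r
from h import *
st(r.sense())
f=r.grab_frame('scene');cv2.imwrite('pics/s3.png',cv2.resize(f['pixels'][120:310,150:370],None,fx=3,fy=3,interpolation=2))
E
```

```text
t 5.75 stand x,y,tipz [-0.0008  0.0392  0.1207] toolx yaw 74.1 want 73.89 F stand [0.01 0.27 0.94] 0.000550968732407847
```

View pics/s3.png

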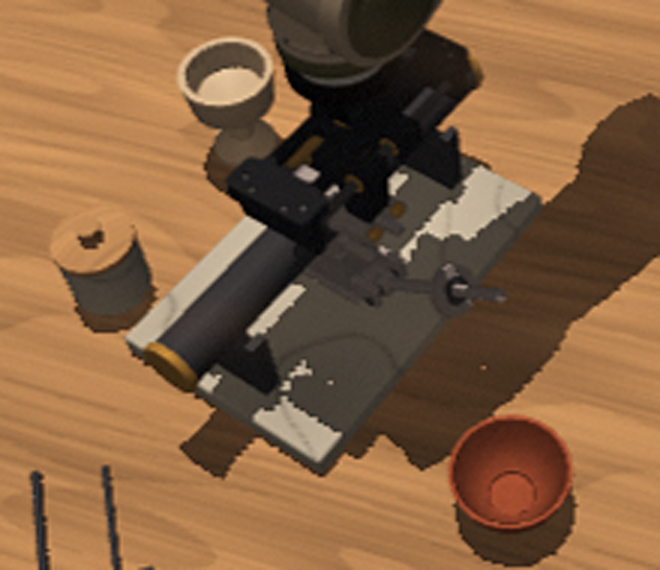

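The half is following: the two rollers show just ahead of the fingers at (375,232) and (398,210). Now going down by feel.

Call:
play_rows(
  rows="1 0.01 0 0.02 0;1 0.015 0 0.035 0;1 0.02 0 0.05 0;1 0.02 0 0.06 0;1 0.02 0 0.06 0",
)

```text
t: 6.22
position: [0.5748, -0.1058, 0.1264]
ee_rot: [[0.274, 0.962, -0.0], [0.962, -0.274, 0.0], [0.0, -0.0, -1.0]]
force: [-0.7, -0.2, -0.2]
width: 0.0003
finger_force: 0.0
```

Call:
play_rows(
  rows="1 0 0 0.005 0;1 0 0 0.01 0;1 0 0 0.01 0",
)

```text
t: 6.47
position: [0.5749, -0.1058, 0.1251]
ee_rot: [[0.274, 0.962, 0.0], [0.962, -0.274, 0.0], [0.0, 0.0, -1.0]]
force: [0.0, 1.0, -0.3]
width: 0.0007
finger_force: 0.4
```

Call:
play_rows(
  rows="1 0 0 0.005 0;1 0 0 0.01 0;1 0 0 0.01 0",
)

```text
t: 6.72
position: [0.5749, -0.1059, 0.1245]
ee_rot: [[0.274, 0.962, 0.001], [0.962, -0.274, -0.0], [0.0, 0.001, -1.0]]
force: [-2.8, 1.2, 6.9]
width: 0.0004
finger_force: 3.8
```

Call:
play_rows(
  rows="1 0 0 0.003 0;1 0 0 0.003 0",
)

```text
t: 6.88
position: [0.575, -0.1058, 0.1244]
ee_rot: [[0.274, 0.962, 0.001], [0.962, -0.274, -0.0], [-0.0, 0.001, -1.0]]
force: [-4.0, 2.0, 10.1]
width: -0.0
finger_force: 5.1
```

Call:
play_rows(
  rows="1 0 0 0.002 0;1 0 0 0.002 0;1 0 0 0.002 0;1 0 0 0.002 0",
)

```text
t: 7.22
position: [0.575, -0.1058, 0.1243]
ee_rot: [[0.274, 0.962, 0.001], [0.962, -0.274, -0.0], [-0.0, 0.001, -1.0]]
force: [-3.5, 1.5, 12.6]
width: 0.0003
finger_force: 6.1
```

```bash
python3 - <<'E'
from bench import r
from h import *
s=r.sense();st(s);print(s['ft_torque'])
f=r.grab_frame('wrist');cv2.imwrite('pics/w2.png',cv2.resize(f['pixels'][0:260,190:450],None,fx=2.2,fy=2.2,interpolation=2))
E
```

```text
t 7.22 stand x,y,tipz [-0.0004  0.0418  0.1103] toolx yaw 74.11 want 73.89 F stand [-3.82  0.46 12.56] 0.00031405262833830597
[0.3766 0.6015 0.0441]
```

View pics/w2.png

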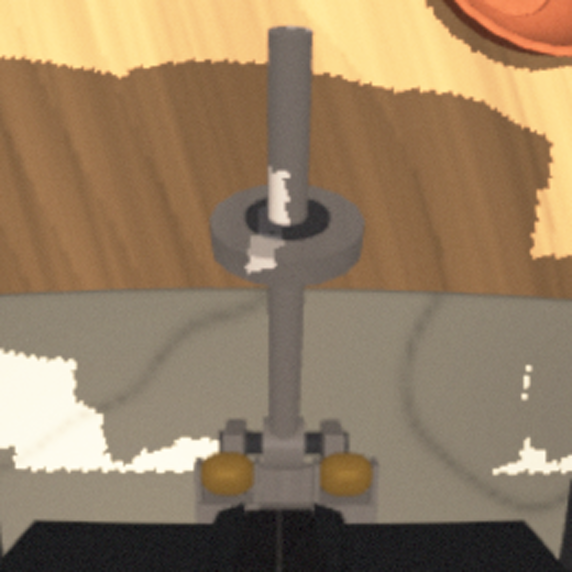

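Fingers sit centred on the ear just behind the rollers, the angle works out to about 0.08 rad, and the response is stiff, so it bears. Hold a bit more, then lift off.

Call:
play_rows(
  rows="1 0 0 0.001 0;1 0 0 0.001 0;1 0 0 0.001 0;1 0 0 0.001 0",
)

```text
t: 7.6
position: [0.575, -0.1058, 0.1242]
ee_rot: [[0.274, 0.962, 0.001], [0.962, -0.274, -0.0], [-0.0, 0.001, -1.0]]
force: [-3.8, 2.5, 13.3]
width: 0.0008
finger_force: 6.5
```

Call:
play_rows(
  rows="1 0 0 -0.1 0;1 0 0 -0.3 0;1 0 0 -0.5 0;1 0 0 -0.5 0",
)

```text
t: 7.93
position: [0.5766, -0.1066, 0.2033]
ee_rot: [[0.274, 0.962, 0.009], [0.962, -0.274, -0.004], [-0.001, 0.009, -1.0]]
force: [1.3, -0.5, 0.5]
width: 0.0005
finger_force: 0.0
```

Call:
play_rows(
  rows="1 0.25 0 0 0;1 0.5 0 0 0;1 0.75 0 0 0;1 0.95 0 0 0;1 0.95 0 0 0",
)

```text
t: 8.35
position: [0.6143, 0.036, 0.1971]
ee_rot: [[0.269, 0.963, -0.0], [0.963, -0.269, 0.001], [0.001, -0.0, -1.0]]
force: [-0.5, 0.1, -0.5]
width: 0.0006
finger_force: 0.0
```

```bash
python3 - <<'E'
from bench import r
from h import *
s=r.sense();st(s)
f=r.grab_frame('top');cv2.imwrite('pics/t3.png',cv2.resize(f['pixels'][110:310,270:490],None,fx=3,fy=3,interpolation=2))
f=r.grab_frame('scene');cv2.imwrite('pics/s4.png',cv2.resize(f['pixels'][120:310,150:370],None,fx=3,fy=3,interpolation=2))
E
```

```text
t 8.35 stand x,y,tipz [-0.002   0.189   0.1831] toolx yaw 74.37 want 73.89 F stand [-0.52 -0.08 -0.46] 0.0005535304109471428
```

View pics/s4.png

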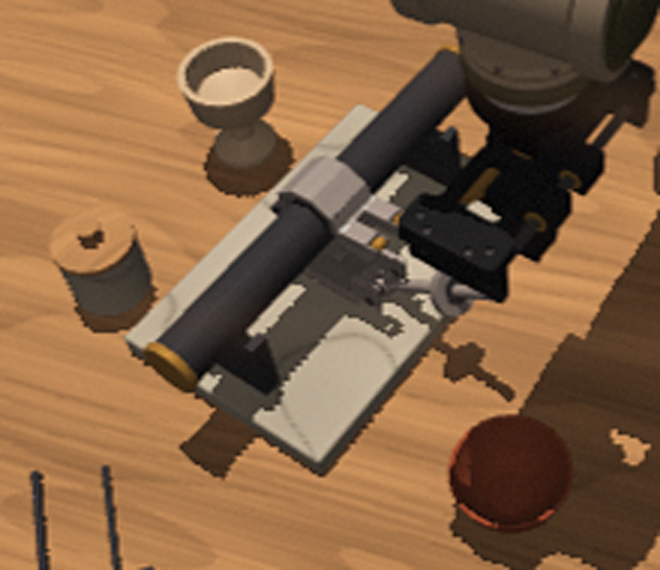

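Half is closed over the rail. Now down outside the bolt tip.

Call:
play_rows(
  rows="1 0.03 0.013 0.2 0;1 0.03 0.013 0.4 0;1 0.03 0.013 0.6 0;1 0.03 0.013 0.62 0",
)

```text
t: 8.78
position: [0.6143, 0.0339, 0.0993]
ee_rot: [[0.275, 0.961, -0.009], [0.961, -0.276, 0.001], [-0.002, -0.009, -1.0]]
force: [-1.1, -0.2, -1.1]
width: 0.0006
finger_force: 0.0
```

Call:
play_rows(
  rows="1 -0.04 0 0 0;1 -0.08 0 0 0;1 -0.11 0 0 0;1 -0.14 0 -0.01 0",
)

```text
t: 9.12
position: [0.6122, 0.0147, 0.1084]
ee_rot: [[0.275, 0.961, 0.005], [0.961, -0.275, 0.002], [0.003, 0.004, -1.0]]
force: [4.9, 14.4, 7.6]
width: 0.0001
finger_force: 7.7
```

```bash
python3 - <<'E'
from bench import r
from h import *
s=r.sense();st(s)
E
```

```text
t 9.12 stand x,y,tipz [0.0019 0.1679 0.0944] toolx yaw 74.04 want 73.89 F stand [ 0.65 15.23  7.55] 7.923325545650724e-05
```

Call:
play_rows(
  rows="1 -0.005 0 -0.03 0;1 -0.015 0 -0.05 0",
)

```text
t: 9.28
position: [0.6111, 0.0122, 0.1155]
ee_rot: [[0.274, 0.962, 0.003], [0.962, -0.274, -0.0], [0.001, 0.003, -1.0]]
force: [1.0, 1.2, -0.1]
width: 0.0007
finger_force: 0.7
```

```bash
python3 - <<'E'
from bench import r
from h import *
s=r.sense();st(s)
f=r.grab_frame('wrist');cv2.imwrite('pics/w3.png',cv2.resize(f['pixels'][0:260,190:450],None,fx=2.2,fy=2.2,interpolation=2))
E
```

```text
t 9.28 stand x,y,tipz [0.0015 0.1652 0.1015] toolx yaw 74.08 want 73.89 F stand [ 0.64  1.46 -0.13] 0.0006948771312102062
```

View pics/w3.png

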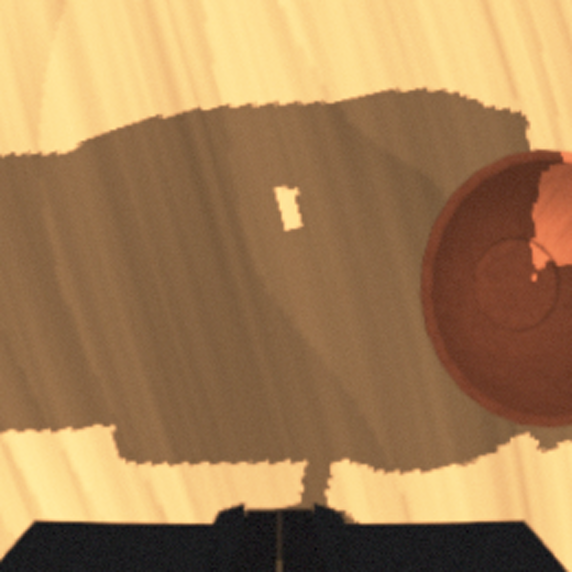

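Call:
play_rows(
  rows="1 -0.025 0 -0.035 0;1 -0.06 0 -0.07 0;1 -0.1 0 -0.11 0;1 -0.135 0 -0.135 0",
)

```text
t: 9.67
position: [0.6053, -0.0071, 0.1354]
ee_rot: [[0.274, 0.962, 0.002], [0.962, -0.274, 0.001], [0.001, 0.002, -1.0]]
force: [2.8, 7.2, 5.6]
width: 0.0004
finger_force: 3.4
```

```bash
python3 - <<'E'
from bench import r
from h import *
s=r.sense();st(s)
E
```

```text
t 9.67 stand x,y,tipz [0.0013 0.1451 0.1214] toolx yaw 74.1 want 73.89 F stand [0.71 7.71 5.58] 0.0003507707211797322
```

Call:
play_rows(
  rows="1 -0.03 0 -0.035 0;1 -0.06 0 -0.06 0;1 -0.09 0 -0.075 0",
)

```text
t: 9.92
position: [0.6013, -0.0204, 0.146]
ee_rot: [[0.274, 0.962, 0.001], [0.962, -0.274, -0.0], [0.0, 0.001, -1.0]]
force: [1.1, 4.2, 2.9]
width: -0.0001
finger_force: 1.7
```

Call:
play_rows(
  rows="1 -0.02 0 -0.015 0;1 -0.04 0 -0.025 0;1 -0.055 0 -0.035 0",
)

```text
t: 10.17
position: [0.5989, -0.0282, 0.1504]
ee_rot: [[0.274, 0.962, -0.0], [0.962, -0.274, -0.0], [-0.0, -0.0, -1.0]]
force: [1.0, 2.8, 2.1]
width: 0.0004
finger_force: 1.3
```

Call:
play_rows(
  rows="1 -0.02 0 -0.012 0;1 -0.04 0 -0.02 0;1 -0.055 0 -0.028 0",
)

```text
t: 10.42
position: [0.5968, -0.0355, 0.1547]
ee_rot: [[0.274, 0.962, 0.0], [0.962, -0.274, 0.001], [0.001, -0.0, -1.0]]
force: [2.1, 5.4, 0.8]
width: 0.0003
finger_force: 3.2
```

```bash
python3 - <<'E'
from bench import r
from h import *
s=r.sense();st(s)
E
```

```text
t 10.42 stand x,y,tipz [0.001  0.1155 0.1407] toolx yaw 74.1 want 73.89 F stand [0.56 5.73 0.8 ] 0.0002937785880186344
```

Call:
play_rows(
  rows="1 -0.02 0 -0.01 0;1 -0.04 0 -0.017 0;1 -0.05 0 -0.02 0",
)

```text
t: 10.67
position: [0.5948, -0.0425, 0.1579]
ee_rot: [[0.274, 0.962, 0.001], [0.962, -0.274, 0.001], [0.001, 0.0, -1.0]]
force: [1.3, 6.6, 4.2]
width: 0.0005
finger_force: 3.8
```

Call:
play_rows(
  rows="1 -0.02 0 -0.008 0;1 -0.04 0 -0.014 0;1 -0.05 0 -0.016 0",
)

```text
t: 10.92
position: [0.5929, -0.0496, 0.1607]
ee_rot: [[0.274, 0.962, 0.001], [0.962, -0.274, 0.001], [0.002, 0.001, -1.0]]
force: [1.5, 7.8, 5.5]
width: 0.0006
finger_force: 3.9
```

```bash
python3 - <<'E'
from bench import r
from h import *
s=r.sense();st(s)
E
```

```text
t 10.92 stand x,y,tipz [0.0012 0.1008 0.1467] toolx yaw 74.11 want 73.89 F stand [-0.78  7.93  5.53] 0.0006047021639251267
```

Call:
play_rows(
  rows="1 -0.02 0 -0.01 0;1 -0.04 0 -0.016 0;1 -0.05 0 -0.02 0",
)

```text
t: 11.17
position: [0.5907, -0.0569, 0.1634]
ee_rot: [[0.274, 0.962, 0.001], [0.962, -0.274, 0.001], [0.001, 0.0, -1.0]]
force: [2.1, 6.8, 4.1]
width: 0.0004
finger_force: 3.5
```

Call:
play_rows(
  rows="1 -0.02 0 -0.005 0;1 -0.04 0 -0.01 0;1 -0.05 0 -0.012 0",
)

```text
t: 11.42
position: [0.5885, -0.0647, 0.165]
ee_rot: [[0.274, 0.962, 0.0], [0.962, -0.274, 0.0], [0.0, 0.0, -1.0]]
force: [0.1, 2.8, 2.5]
width: 0.0008
finger_force: 1.6
```

Call:
play_rows(
  rows="1 -0.015 0 -0.003 0;1 -0.03 0 -0.005 0;1 -0.04 0 -0.005 0",
)

```text
t: 11.67
position: [0.5867, -0.0709, 0.1653]
ee_rot: [[0.274, 0.962, -0.001], [0.962, -0.274, -0.0], [-0.001, -0.001, -1.0]]
force: [-0.2, -0.2, -0.1]
width: 0.0005
finger_force: 0.2
```

```bash
python3 - <<'E'
from bench import r
from h import *
s=r.sense();st(s)
E
```

```text
t 11.67 stand x,y,tipz [0.0011 0.0786 0.1513] toolx yaw 74.09 want 73.89 F stand [-0.17 -0.23 -0.13] 0.0004745108510930957
```

Call:
play_rows(
  rows="1 -0.015 0 0 0;1 -0.03 0 0 0;1 -0.03 0 0 0",
)

```text
t: 11.92
position: [0.5855, -0.0753, 0.1653]
ee_rot: [[0.274, 0.962, -0.001], [0.962, -0.274, -0.0], [-0.0, -0.001, -1.0]]
force: [-0.8, 0.4, 0.2]
width: 0.0005
finger_force: 0.0
```

Call:
play_rows(
  rows="1 -0.01 0 0 0;1 -0.02 0 0 0;1 -0.02 0 0 0",
)

```text
t: 12.17
position: [0.5848, -0.0778, 0.1655]
ee_rot: [[0.274, 0.962, -0.0], [0.962, -0.274, -0.0], [-0.0, -0.0, -1.0]]
force: [-0.2, 0.4, -0.0]
width: 0.0007
finger_force: 0.0
```

Call:
play_rows(
  rows="1 -0.01 0 0 0;1 -0.015 0 0 0;1 -0.015 0 0 0",
)

```text
t: 12.42
position: [0.5843, -0.0799, 0.1656]
ee_rot: [[0.274, 0.962, -0.0], [0.962, -0.274, -0.0], [-0.0, -0.0, -1.0]]
force: [0.2, 0.6, 0.2]
width: 0.0006
finger_force: 0.0
```

Call:
play_rows(
  rows="1 -0.007 0 0 0;1 -0.014 0 0 0;1 -0.014 0 0 0",
)

```text
t: 12.67
position: [0.5837, -0.0819, 0.1656]
ee_rot: [[0.274, 0.962, 0.0], [0.962, -0.274, -0.0], [-0.0, 0.0, -1.0]]
force: [-0.9, -0.9, 0.3]
width: 0.0003
finger_force: 0.0
```

Call:
play_rows(
  rows="1 -0.006 0 0 0;1 -0.01 0 0 0;1 -0.01 0 0 0",
)

```text
t: 12.92
position: [0.5833, -0.0833, 0.1656]
ee_rot: [[0.274, 0.962, -0.0], [0.962, -0.274, 0.0], [-0.0, -0.0, -1.0]]
force: [0.8, 0.3, -0.3]
width: 0.0005
finger_force: 0.0
```

```bash
python3 - <<'E'
from bench import r
from h import *
s=r.sense();st(s)
f=r.grab_frame('scene');cv2.imwrite('pics/s5.png',cv2.resize(f['pixels'][150:270,200:360],None,fx=4,fy=4,interpolation=2))
f=r.grab_frame('wrist');cv2.imwrite('pics/w4.png',cv2.resize(f['pixels'][0:260,190:450],None,fx=2.2,fy=2.2,interpolation=2))
E
```

```text
t 12.92 stand x,y,tipz [0.0013 0.0658 0.1516] toolx yaw 74.09 want 73.89 F stand [ 0.65  0.53 -0.27] 0.0004693855783094111
```

View pics/s5.png

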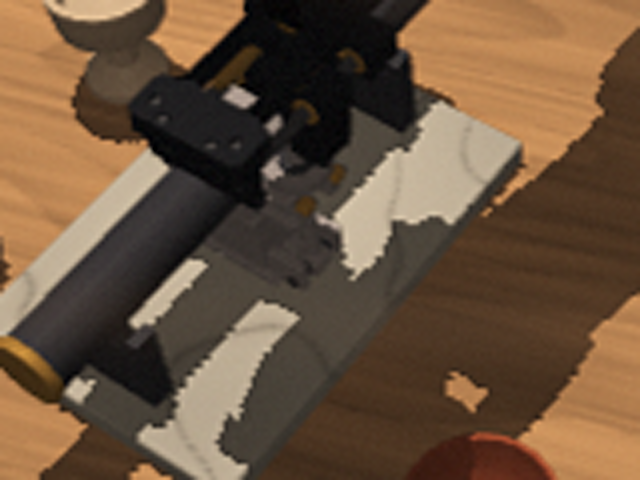

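The bolt no longer leans out; the nut seems seated behind the rollers. Keep creeping to the stop.

Call:
play_rows(
  rows="1 -0.007 0 0 0;1 -0.014 0 0 0;1 -0.014 0 0 0",
)

```text
t: 13.27
position: [0.5827, -0.0854, 0.1656]
ee_rot: [[0.274, 0.962, 0.0], [0.962, -0.274, -0.0], [-0.0, 0.0, -1.0]]
force: [-0.0, 0.1, 0.4]
width: 0.0007
finger_force: 0.0
```

Call:
play_rows(
  rows="1 -0.006 0 0 0;1 -0.01 0 0 0;1 -0.01 0 0 0",
)

```text
t: 13.52
position: [0.5823, -0.0868, 0.1656]
ee_rot: [[0.274, 0.962, -0.0], [0.962, -0.274, -0.0], [-0.0, -0.0, -1.0]]
force: [-0.1, -0.2, 0.0]
width: 0.001
finger_force: 0.0
```

```bash
python3 - <<'E'
from bench import r
from h import *
f=r.grab_frame('scene');a=cv2.resize(f['pixels'][165:235,235:300],None,fx=6,fy=6,interpolation=2)
g=r.grab_frame('wrist')['pixels'][130:330,220:420];b=cv2.resize(g,(420,420))
b2=cv2.convertScaleAbs(b,alpha=1.6,beta=20);a=cv2.convertScaleAbs(a,alpha=1.5,beta=20)
b2=b2[:420];a=np.vstack([a,np.zeros((max(0,420-a.shape[0]),a.shape[1],3),np.uint8)])[:420,:380]
cv2.imwrite('pics/c6.png',np.hstack([a,b2]))
E
```

```text
(no output)
```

View pics/c6.png

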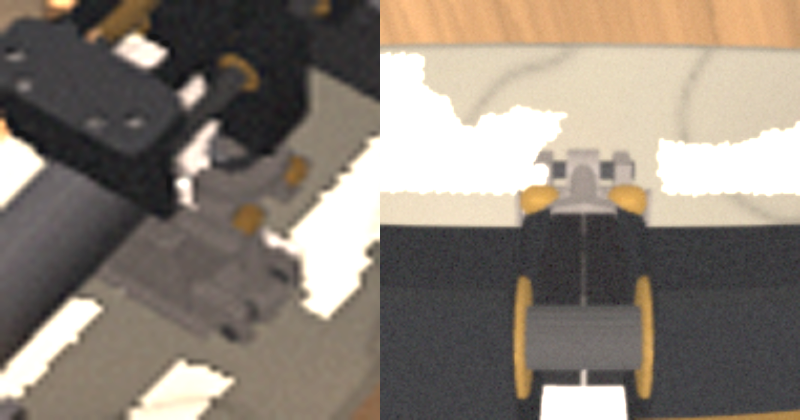

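The nut sits behind the rollers at (230,160), the bolt rises at (195,160) beside the finger. Continue until contact.

Call:
play_rows(
  rows="1 -0.007 0 0 0;1 -0.01 0 0 0;1 -0.01 0 0 0",
)

```text
t: 13.87
position: [0.5819, -0.0882, 0.1656]
ee_rot: [[0.274, 0.962, 0.0], [0.962, -0.274, -0.0], [-0.0, 0.0, -1.0]]
force: [-0.2, -0.1, -0.4]
width: 0.0004
finger_force: 0.0
```

Call:
play_rows(
  rows="1 -0.006 0 0 0;1 -0.01 0 0 0;1 -0.01 0 0 0",
)

```text
t: 14.12
position: [0.5815, -0.0896, 0.1656]
ee_rot: [[0.274, 0.962, 0.0], [0.962, -0.274, -0.0], [-0.0, 0.0, -1.0]]
force: [-0.6, -0.5, -0.3]
width: 0.0003
finger_force: 0.0
```

Call:
play_rows(
  rows="1 -0.006 0 0 0;1 -0.01 0 0 0;1 -0.01 0 0 0",
)

```text
t: 14.37
position: [0.5812, -0.0906, 0.1656]
ee_rot: [[0.274, 0.962, 0.0], [0.962, -0.274, 0.001], [0.001, 0.0, -1.0]]
force: [1.4, 3.6, 0.6]
width: 0.0005
finger_force: 1.9
```

Call:
play_rows(
  rows="1 -0.004 0 0 0;1 -0.004 0 0 0",
)

```text
t: 14.53
position: [0.5811, -0.0907, 0.1656]
ee_rot: [[0.274, 0.962, 0.001], [0.962, -0.274, 0.002], [0.002, 0.0, -1.0]]
force: [2.0, 6.4, 0.2]
width: 0.0003
finger_force: 3.2
```

Call:
play_rows(
  rows="1 -0.004 0 0 0;1 -0.004 0 0 0",
)

```text
t: 14.7
position: [0.5811, -0.0908, 0.1656]
ee_rot: [[0.274, 0.962, 0.001], [0.962, -0.274, 0.002], [0.003, 0.0, -1.0]]
force: [3.6, 9.1, 0.0]
width: 0.0002
finger_force: 4.5
```

Call:
play_rows(
  rows="1 -0.003 0 0 0;1 -0.003 0 0 0",
)

```text
t: 14.87
position: [0.581, -0.0909, 0.1656]
ee_rot: [[0.274, 0.962, 0.001], [0.962, -0.274, 0.003], [0.003, 0.0, -1.0]]
force: [3.5, 10.3, -0.2]
width: 0.0004
finger_force: 5.5
```

Call:
play_rows(
  rows="1 -0.004 0 0 0;1 -0.004 0 0 0",
)

```text
t: 15.03
position: [0.581, -0.091, 0.1656]
ee_rot: [[0.273, 0.962, 0.001], [0.962, -0.273, 0.004], [0.004, 0.0, -1.0]]
force: [4.4, 12.3, -0.0]
width: 0.0001
finger_force: 6.7
```

Call:
play_rows(
  rows="1 -0.004 0 0 0;1 -0.004 0 0 0;1 -0.004 0 0 0",
)

```text
t: 15.28
position: [0.5809, -0.0911, 0.1656]
ee_rot: [[0.273, 0.962, 0.002], [0.962, -0.273, 0.004], [0.005, 0.0, -1.0]]
force: [5.7, 14.6, 1.6]
width: 0.0006
finger_force: 8.0
```

15.6 N with no give: at the stop. Back off and check.

Call:
play_rows(
  rows="1 0.06 0 0 0;1 0.15 0 0 0;1 0.4 0 0 0;1 0.7 0 0 0;1 0.9 0 0 0",
)

```text
t: 15.7
position: [0.6176, 0.0386, 0.1657]
ee_rot: [[0.274, 0.962, 0.0], [0.962, -0.274, -0.0], [-0.0, 0.0, -1.0]]
force: [0.6, 0.5, 0.3]
width: 0.0007
finger_force: 0.0
```

Call:
play_rows(
  rows="1 0.3 0 -0.25 0;1 0.5 0 -0.5 0;1 0.5 0 -0.7 0;1 0.5 0 -0.7 0",
)

```text
t: 16.03
position: [0.6392, 0.1114, 0.2772]
ee_rot: [[0.271, 0.963, 0.01], [0.963, -0.271, -0.0], [0.002, 0.01, -1.0]]
force: [-0.7, -0.3, 0.5]
width: 0.0005
finger_force: 0.0
```

```bash
python3 - <<'E'
from bench import r
from h import *
st(r.sense())
f=r.grab_frame('scene');T=r.grab_frame('top')
for n,g in(('scene',f),('top',T)):
    print(n,'pred tip/nutbase/lip for b=0,a=.083:',proj(g,W(P,[boltp(0,.138),boltp(.1,.138),boltp(0,.091),half(.083,.096,.01)])).round(1).tolist())
    print([(round(d['conf'],2),np.round(d['rect']).tolist()) for q in('bolt_tip','nut_base') for d in r.look_for(n,q)[:1]])
a=cv2.resize(f['pixels'][150:220,220:285],None,fx=6,fy=6,interpolation=2);b=cv2.resize(T['pixels'][170:240,330:395],None,fx=6,fy=6,interpolation=2)
cv2.imwrite('pics/c7.png',cv2.convertScaleAbs(np.hstack([a,b]),alpha=1.3,beta=10))
E
```

```text
t 16.03 stand x,y,tipz [0.001  0.2683 0.2632] toolx yaw 74.27 want 73.89 F stand [-0.55 -0.47  0.47] 0.000462391643907003
scene pred tip/nutbase/lip for b=0,a=.083: [[272.7, 178.6], [277.9, 181.5], [275.0, 191.9], [280.3, 196.8]]
[(0.55, [268.0, 177.0, 284.0, 215.0]), (0.59, [269.0, 184.0, 283.0, 200.0])]
top pred tip/nutbase/lip for b=0,a=.083: [[367.0, 200.6], [360.9, 198.7], [364.6, 202.5], [358.4, 201.0]]
[(0.73, [358.0, 195.0, 374.0, 216.0]), (0.57, [356.0, 193.0, 372.0, 216.0])]
```

View pics/c7.png

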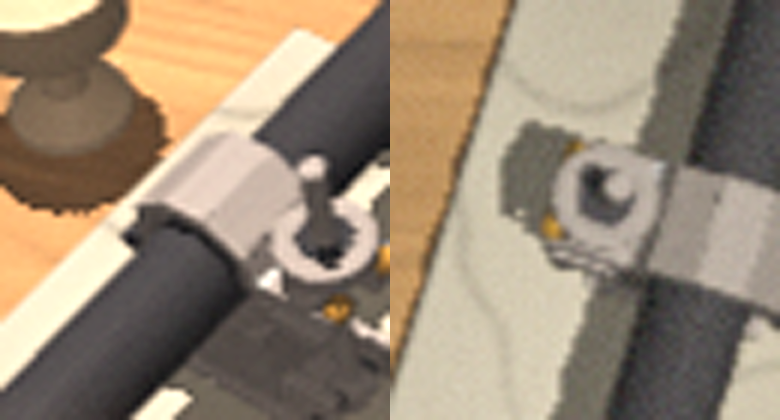

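Both views show the nut down inside the rollers. The bolt tip is at (272,177.5) in scene and (368,201) in top, within about 1 px of the upright prediction, so I'm handing in.

```bash
python3 -c "
from bench import r
print(r.sign_off())"
```

```text
the job is handed in; nothing more can be done
None
```

The clamp is closed on the rail with the nut seated inside the rollers and the bolt upright against its stop; I handed the job in at about 16 s, and no verdict came back.

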